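# Pin the pipe holder's hidden jaw bar

## Robot

A 6-joint arm with a two-finger parallel gripper is mounted at the origin on the work surface. World frame = base frame: x ahead of the robot, y to its left, z up, the work surface at z = 0. Lengths are in m, angles in degrees, forces in N, time in s.
With the tool pointing down it reaches from about 0.4 to 0.825 m from the base axis. Payload 7 kg.
Tool frame: the origin (TCP) lies at the very end of the fingers, on their centre line; the grasp point (between the pads) lies 19 mm behind it; z points along the fingers, y is the direction in which the jaws open and shut (so a half turn about z gives the same grasp; the last joint's range is limited). The gripper opens to 88 mm and grips with 3 to 60 N. Pads are 19 mm wide; open, the fingers measure 130 mm over their backs; the gripper's body (78 mm by 193 mm) begins 47 mm behind the grasp point.
Start: joints at [-60.499, 20.546, 0.682, 0, -70.136, -16.507], TCP at [0.152, -0.658, 0.227] pointing down, gripper open.
Joint ranges: [-176.03, 176.03], [-82.01, 121.73], [-58.28, 71.71], [-173.87, 95.51], [-174.79, -0.11], [-173.66, 173.66]. Speed limits (degrees/s): [136.94, 136.94, 172.46, 180, 180, 180].

## Interface

Orientations are given as [roll, pitch, yaw] about the fixed x, y, z axes, in that order (R = Rz(yaw) Ry(pitch) Rx(roll)).
In Python, from plant import ctrl, snapshot, workorder gives the robot as it stands. The module is installed in compiled form; this text tells all that it offers.
- The arm moves only by the shell command python3 -m creep 'ROWS'. ROWS is JSON, a list of rows, each a list of 5 numbers: the shift along the tool's x, y, z scaled (see below), then the turn about the tool's z scaled (see below), then the finger opening in mm, from 0 to 87.6. A call has exactly 8 rows; each row is the pose to reach, as a shift and turn from the pose commanded when the call began, along the tool's axes at that moment, turning the shorter way round; what a row does not reach only later rows make up. The controller multiplies each number of a shift by 0.1 m and each number of a turn by 180 degrees. A row lasts 1/12 s, in which the tool goes at most 41.7 mm and 7.16 degrees, less where a joint would pass 70% of its speed; a pose out of reach is approached as far as the arm can. A call with a number of a shift or a turn outside -1 to 1 is refused whole. A call with a gripper value outside its range is refused whole. The fingers move at their own pace and stop on an object; the grip force is fixed at half the most. Time passes only in rows, so rows that repeat a pose let the fingers close, or fill a call up. It gives the time, the measured TCP pose, the force and the opening at its end, in the units of the state.
- ctrl.get_obs(): the state, without advancing time (a new reading comes with each control period).
- snapshot(name): name is "scene" or "top" or "wrist"; returns a dict with "img" (384x512x3 uint8, blue, green, red), "camera_matrix" (3x3 intrinsics, pixels), "xyz" and "rotation" of the camera in the world. Camera axes: x right, y up, looking along -z (the intrinsics and any distortion apply to the point x, -y, -z); pixel columns grow to the right and rows downward; lengths in m; the calibration is good to about 2 mm. A picture is of the moment at which its call begins. There is no depth.
- workorder.close_job(): hands the job in, once; it reports no verdict.
The state is a dict: "clock": time; "joint_pos": joint angles; "qvel": joint speeds; "tau": joint torques, N m; "tool_pos": TCP position; "orientation": TCP orientation; "force": force on the tool from outside, world axes, zero at the start; "moment": the same for the moment, N m; "opening": finger opening in m.
Only numpy, scipy, OpenCV 4.12 (cv2) and the standard library are available. Lean on these libraries where they do the work, as an engineer would, in place of code of your own. Each camera call takes 0.05 s, during which the arm holds its last target.

## Task

Take the red-gripped locking pin out of its cradle, put its nose through the slot in the lock box's guard plate and, pressing only lightly, slide the tip along the hidden bar until it drops into the hole. Then push the pin fully home, flange against the plate, and let go of it. Never force it, and leave the other fittings on the bench where they are.

Things in the scene. Friction and masses are not known exactly. Their poses are not given: they have to be found in the camera images.
- lockbox: Blue steel box of a pipe holder, bolted down: 190 wide (y) x 130 deep (x) x 88 tall; a pipe in two saddles on top, from 65 mm behind the front, reaches 138 high. Its front, a bare steel guard plate 4 thick, looks towards the robot. Origin: bottom middle of the plate's outer face, at table level; x points level from the plate into the box, z up. More than 30 N from pin or robot damages it.
- slot (a point): Centre of the level slot in the guard plate, on the plate's outer face, 62 mm above the table; axes as lockbox (x into the box, y along the slot). The slot is 66 long (y -33 to +33) and 13 high and goes through the 4 mm plate; a flat yellow mark on the box's top edge spans its length.
- bar_face (a point): Point 20 mm straight behind slot (same axes), on the flat front of the hidden jaw bar. The bar is parallel to the plate, spans the whole slot, is locked and does not give. It has one through hole, 13 wide x 13 high, level with the slot; the hole's centre lies anywhere from 20 mm left to 20 mm right (y) of this point and cannot be seen or measured.
- pin: Locking pin, about 110 g, lying level in its cradle. Origin: centre of the grip, on the axis; x runs to the nose, z up. Red grip block 30 long (x -15 to 15), 14 wide (y), 24 tall (z -12 to 12), pinched across the 14 mm from above; then a steel flange 24 dia, 4 thick (x 15 to 19), then a 10 dia shank whose last 7 mm round off to a blunt 4 mm tip at x = 61.
- pin_tip (a point): Tip of the pin's nose, 61 mm from the grip's centre along the pin's x; axes as pin. The flange does not pass the slot: fully home it lies against the plate, the tip 42 mm past the plate's outer face and the grip's centre 19 mm in front of it.
- cradle: Plywood pin cradle, fixed: base 105 x 44 x 8 (x -30 to 75), a 10 wide post under the grip and a notched post 43 mm ahead with two lips beside the shank, 2 mm higher than its axis. Origin: at table level under the grip's centre; x along the pin. The pin's axis is 40 mm above the table; it lifts straight up.
- tray: Fixed low grey tray of nuts, 120 x 90 x 25 mm, on the other side from the cradle (the two may be swapped). Origin: under its centre. Not needed.
- nipple: Bystander, loose: galvanized pipe nipple, upright grey tube 27 dia x 75 tall mm. Origin: centre of its underside.
- cap: Bystander, loose: chrome pipe cap, dome 38 dia x 29 tall mm. Origin: centre of its underside.
- coupling: Bystander, loose: orange plastic pipe coupling, upright ring 42 dia x 46 tall mm. Origin: centre of its underside.
- banjo: Bystander, loose: brass banjo fitting lying flat: round eye 36 dia with a stub along its x, 12 tall mm. Origin: centre of its underside (banjo: under the eye).
- clamp: Bystander, loose: small red and steel bar clamp lying flat, 170 x 55, 12 tall mm. Origin: centre of its underside (clamp: under the bar's middle).
- tee: Bystander, loose: copper tee fitting standing on end, 36 dia x 50 tall, side branch along its x mm. Origin: centre of its underside.

How it is judged (in metres and radians):
On the way, in this order (a step that is already met when the one before it is completed fails the run):
1. the pin is lifted out of the cradle (z of pin in the frame of cradle above 0.055 m), for 0.1 s.
2. the pin's nose is through the slot in the guard plate (x of pin_tip in the frame of slot above 0.006 m and y of pin_tip in the frame of slot between -0.034 and 0.034 m and z of pin_tip in the frame of slot between -0.01 and 0.01 m), for 0.1 s.
At the end, for the whole second after the job is handed in: The pin sits in the bar's hole, its tip at least 39 mm past the guard plate's outer face (flange within 3 mm of the plate), pointing into the box within 0.2 rad, at rest and released (x of pin_tip in the frame of slot above 0.039 m and y of pin_tip in the frame of slot between -0.034 and 0.034 m and z of pin_tip in the frame of slot between -0.01 and 0.01 m and angle between the x axis of pin and the x axis of lockbox, either way round below 0.2 rad and linear speed of pin below 0.01 m/s and contact force between pin and the fingers below 0.1 N); the robot touches nothing.
It fails at once if the pin presses on the lock box (plate or bar) with more than 30 N (contact force between pin and lockbox above 30 N).
It fails at once if the robot presses on the lock box with more than 30 N (contact force between the arm and lockbox above 30 N).
It fails at once if another fitting or clamp on the bench is moved by more than 15 mm (distance of any of nipple, cap, coupling, banjo, clamp, tee from where it was at the start of the episode above 0.015 m).
It also fails if it takes over 72 s, if anything falls off the work surface, if the arm or the gripper's body presses on something with over 40 N, if the wrist force passes 120 N, or if a joint passes its speed limit or range.

## Working session

There is one attempt and no reset: what is moved stays moved. The work goes in short steps, Python scripts to look and compute and a shell command to move; the robot and the scene stay as the last step left them, time stands still between calls to the robot, and variables do not carry over. Pictures are saved under pics/ and viewed, and the job is handed in when it is done.

```bash
mkdir -p pics; python3 - <<'E'
from plant import ctrl, snapshot
import cv2
print(ctrl.get_obs())
for n in ["scene","top","wrist"]:
    s=snapshot(n); cv2.imwrite(f"pics/{n}0.png",s["img"]); print(n,s["camera_matrix"],s["xyz"],s["rotation"],[k for k in s])
E
```

```text
{'clock': 0.0, 'joint_pos': array([-6.05002150e+01,  2.05929780e+01,  6.32620919e-01, -2.20757344e-02,
       -7.01355511e+01, -1.65045055e+01]), 'qvel': array([ 0.05360666, -0.01257284, -0.00819758, -0.10142638,  0.09352672,
       -0.05233475]), 'tau': array([-2.16271983e-04, -5.82713413e+01,  2.93057799e+01,  6.99729100e+00,
        6.75010946e-03, -1.94868935e-04]), 'tool_pos': array([ 0.15162893, -0.65723201,  0.22559037]), 'orientation': array([ 1.79902147e+02, -7.35231000e-03, -1.67012233e+02]), 'force': array([ 0.1909476 ,  0.03148283, -0.96789799]), 'moment': array([-0.00267716,  0.00011645,  0.01334813]), 'opening': 0.0876681475726262}
scene [[474.53536651   0.         241.07661681]
 [  0.         474.53536651 194.99574976]
 [  0.           0.           1.        ]] [1.0209421  0.79016481 0.84645551] [ 50.89108382   0.81232963 144.47348812] ['img', 'camera_matrix', 'xyz', 'rotation']
top [[349.48784295   0.         252.82119517]
 [  0.         349.48784295 200.45348979]
 [  0.           0.           1.        ]] [ 0.37674205 -0.01575036  0.98930977] [  5.99039932   2.1017911  -89.63871357] ['img', 'camera_matrix', 'xyz', 'rotation']
wrist [[298.10269748   0.         254.41006201]
 [  0.         298.10269748 194.21155726]
 [  0.           0.           1.        ]] [ 0.07262273 -0.67632974  0.38300337] [-17.53937018  -0.10878113 102.99521795] ['img', 'camera_matrix', 'xyz', 'rotation']
```

View pics/scene0.png

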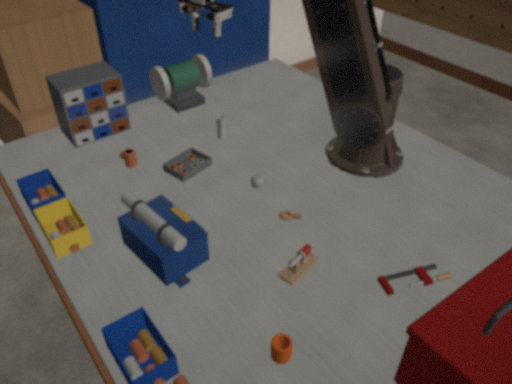

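View pics/top0.png

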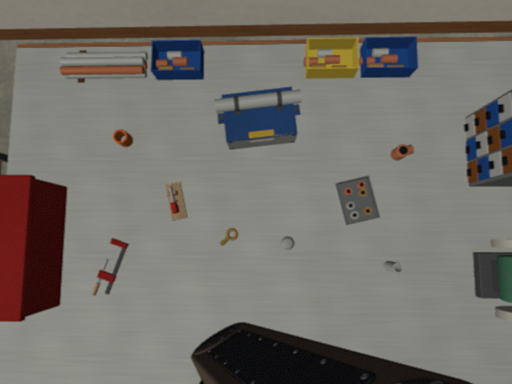

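View pics/wrist0.png

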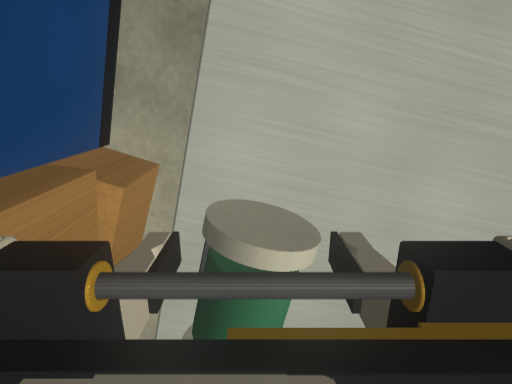

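The scene view shows the lockbox at about (163,237) and the pin in its cradle at about (298,264). In the top view, the box is at (260,122) with the yellow mark at (261,134), the cradle is at (176,201), and the nose points up the image, about +x.

```bash
cat > h.py <<'E'
import numpy as np, cv2
from scipy.spatial.transform import Rotation as R
from plant import ctrl, snapshot
def rot(e): return R.from_euler('xyz',e,degrees=True).as_matrix()
def ray(s,u,v):
    K=s["camera_matrix"]; d=np.array([(u-K[0,2])/K[0,0],-(v-K[1,2])/K[1,1],-1.])
    d=rot(s["rotation"])@d; return np.array(s["xyz"]),d/np.linalg.norm(d)
def plane(s,u,v,z):
    o,d=ray(s,u,v); return o+d*(z-o[2])/d[2]
def proj(s,p):
    K=s["camera_matrix"]; c=rot(s["rotation"]).T@(np.array(p)-np.array(s["xyz"]))
    return K[0,0]*c[0]/-c[2]+K[0,2], -K[1,1]*c[1]/-c[2]+K[1,2]
def tri(rs):
    A=np.zeros((3,3));b=np.zeros(3)
    for o,d in rs:
        P=np.eye(3)-np.outer(d,d);A+=P;b+=P@o
    x=np.linalg.solve(A,b); return x,[np.linalg.norm((np.eye(3)-np.outer(d,d))@(x-o)) for o,d in rs]
def crop(img,x0,y0,x1,y1,k,name): cv2.imwrite(name,cv2.resize(img[y0:y1,x0:x1],None,fx=k,fy=k,interpolation=cv2.INTER_CUBIC))
E
python3 - <<'E'
from h import *
s=snapshot("top");c=snapshot("scene")
crop(s["img"],140,80,310,240,4,"pics/t1.png");crop(c["img"],110,180,330,300,3.6,"pics/s1.png")
def red(im,x0,y0,x1,y1):
    hsv=cv2.cvtColor(im,cv2.COLOR_BGR2HSV);m=((hsv[...,0]<6)|(hsv[...,0]>173))&(hsv[...,1]>150)&(hsv[...,2]>70)
    ys,xs=np.nonzero(m[y0:y1,x0:x1]);return xs.mean()+x0,ys.mean()+y0,len(xs)
a=red(s["img"],150,175,200,225);b=red(c["img"],275,235,325,290);print(a,b)
print(tri([ray(s,*a[:2]),ray(c,*b[:2])]))
E
```

```text
(np.float64(173.52941176470588), np.float64(207.19607843137254), 51) (np.float64(306.0967741935484), np.float64(249.25806451612902), 31)
(array([0.45520855, 0.23675564, 0.04782284]), [np.float64(0.0015189954394460652), np.float64(0.001518995439446163)])
```

View pics/t1.png

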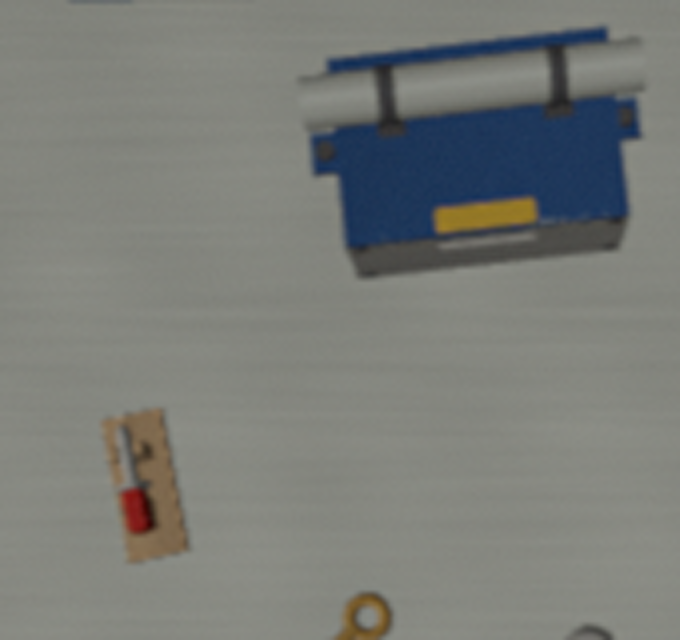

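View pics/s1.png

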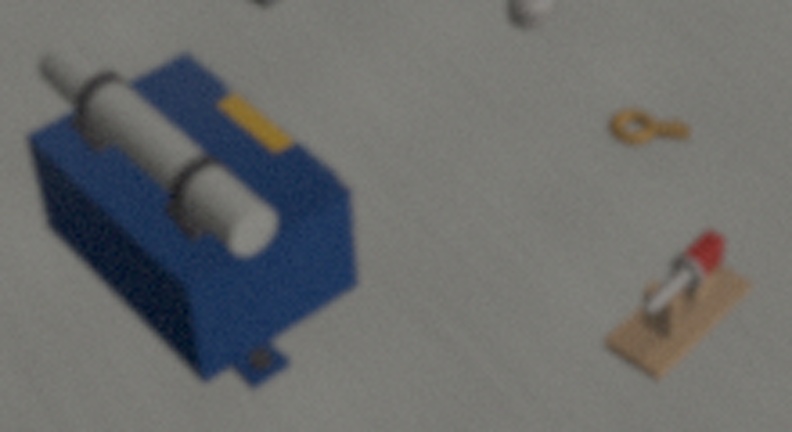

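The two-view grip estimate is (0.455, 0.237, 0.048), which is within reach and at a believable height because the mask favours the top of the grip. The pin's yaw is about 10°. I'll move the wrist camera over it.

```bash
python3 -m creep '[[-0.125,0.125,0,0,87],[-0.25,0.25,0,0,87],[-0.375,0.375,0,0,87],[-0.5,0.5,0,0,87],[-0.625,0.625,0,0,87],[-0.75,0.75,0,0,87],[-0.9,0.9,0,0,87],[-1,1,0,0,87]]'
python3 -m creep '[[-0.125,0.125,0,0,87],[-0.25,0.25,0,0,87],[-0.375,0.375,0,0,87],[-0.5,0.5,0,0,87],[-0.625,0.625,0,0,87],[-0.75,0.75,0,0,87],[-0.9,0.9,0,0,87],[-1,1,0,0,87]]'
python3 -m creep '[[-0.125,0.125,0,0,87],[-0.25,0.25,0,0,87],[-0.375,0.375,0,0,87],[-0.5,0.5,0,0,87],[-0.625,0.625,0,0,87],[-0.75,0.75,0,0,87],[-0.9,0.9,0,0,87],[-1,1,0,0,87]]'
```

```text
clock: 0.92
tool_pos: [0.2273, -0.5365, 0.2266]
orientation: [180.0, 0.0, -167.0]
force: [0.8, -0.6, 0.1]
opening: 0.087
clock: 1.58
tool_pos: [0.3023, -0.4166, 0.2267]
orientation: [-180.0, 0.0, -167.0]
force: [-0.0, 0.3, -0.6]
opening: 0.0869
clock: 2.25
tool_pos: [0.3773, -0.2968, 0.2267]
orientation: [-180.0, 0.0, -167.0]
force: [0.9, 0.6, -0.0]
opening: 0.0869
```

```bash
python3 -m creep '[[-0.125,0.125,0,0,87],[-0.25,0.25,0,0,87],[-0.375,0.375,0,0,87],[-0.5,0.5,0,0,87],[-0.6,0.625,0,0,87],[-0.6,0.75,0,0,87],[-0.6,0.9,0,0,87],[-0.6,1,0,0,87]]'
python3 -m creep '[[-0.125,0.125,0,0,87],[-0.25,0.25,0,0,87],[-0.375,0.375,0,0,87],[-0.5,0.5,0,0,87],[-0.5,0.625,0,0,87],[-0.5,0.75,0,0,87],[-0.5,0.9,0,0,87],[-0.5,1,0,0,87]]'
python3 -m creep '[[0,0.125,0,0,87],[0,0.25,0,0,87],[0,0.375,0,0,87],[0,0.5,0,0,87],[0,0.6,0,0,87],[0,0.6,0,0,87],[0,0.6,0,0,87],[0,0.6,0,0,87]]'
python3 - <<'E'
from h import *
s=snapshot("wrist");cv2.imwrite("pics/w1.png",s["img"])
import pickle;pickle.dump(s,open("w1.pkl","wb"));print(s["xyz"],s["rotation"])
E
```

```text
clock: 2.92
tool_pos: [0.4124, -0.186, 0.2265]
orientation: [180.0, -0.0, -167.0]
force: [0.4, 0.2, 0.5]
opening: 0.087
clock: 3.58
tool_pos: [0.4386, -0.0775, 0.2266]
orientation: [180.0, 0.0, -167.0]
force: [-0.1, -0.4, -0.9]
opening: 0.0869
clock: 4.25
tool_pos: [0.4254, -0.02, 0.2267]
orientation: [-180.0, 0.0, -167.0]
force: [0.9, -0.4, 0.0]
opening: 0.0869
[ 0.34626776 -0.0388548   0.38392086] [-1.75593463e+01 -1.92354746e-02  1.03024421e+02]
```

View pics/w1.png

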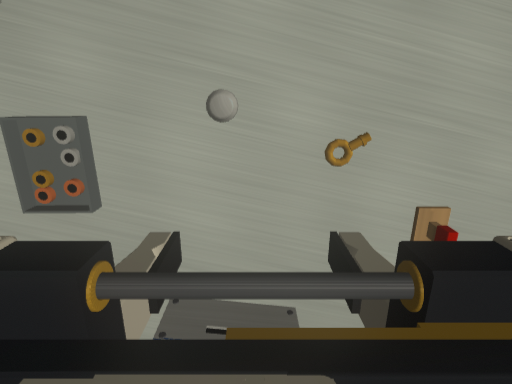

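The wrist view shows the cap at (222,105), the banjo at (345,148), the pin's cradle at (435,225) and the plate with its slot end at about (215,330), partly hidden. I'll move forward for an open view of the plate.

```bash

python3 -m creep '[[-0.125,0,0,0,87],[-0.25,0,0,0,87],[-0.4,0,0,0,87],[-0.5,0,0,0,87],[-0.6,0,0,0,87],[-0.75,0,0,0,87],[-0.8,0,0,0,87],[-0.8,0,0,0,87]]'
python3 - <<'E'
from h import *
s=snapshot("wrist");cv2.imwrite("pics/w2.png",s["img"])
import pickle;pickle.dump(s,open("w2.pkl","wb"));print(s["xyz"],s["rotation"])
E
```

```text
clock: 4.97
tool_pos: [0.5043, -0.0018, 0.2259]
orientation: [-180.0, -0.1, -167.0]
force: [0.5, 0.6, 0.0]
opening: 0.0873
[ 0.42535636 -0.02045522  0.38326861] [-1.74779362e+01 -7.72180710e-03  1.02980928e+02]
```

View pics/w2.png

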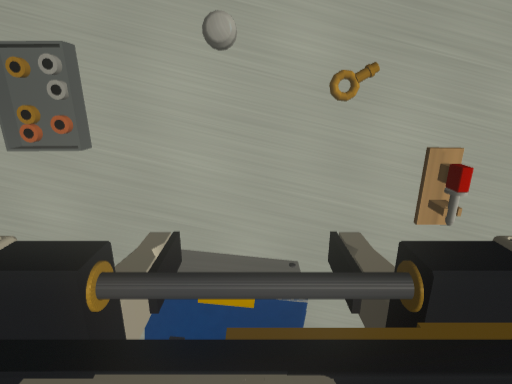

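```bash

python3 -m creep '[[-0.1,0,0,0,87],[-0.2,0,0,0,87],[-0.3,0,0,0,87],[-0.4,0,0,0,87],[-0.5,0,0,0,87],[-0.6,0,0,0,87],[-0.6,0,0,0,87],[-0.6,0,0,0,87]]'
python3 - <<'E'
from h import *
s=snapshot("wrist");cv2.imwrite("pics/w3.png",s["img"])
import pickle;pickle.dump(s,open("w3.pkl","wb"));print(s["xyz"],s["rotation"])
crop(s["img"],150,170,350,310,4,"pics/w3c.png")
s2=pickle.load(open("w2.pkl","rb"))
crop(s2["img"],150,170,350,310,4,"pics/w2c.png")
E
```

```text
clock: 5.68
tool_pos: [0.5622, 0.0117, 0.226]
orientation: [-180.0, -0.1, -167.0]
force: [0.7, 0.2, -0.3]
opening: 0.0868
[ 0.48321707 -0.00700935  0.38337138] [-1.74900380e+01 -2.08058505e-02  1.02991910e+02]
```

View pics/w3c.png

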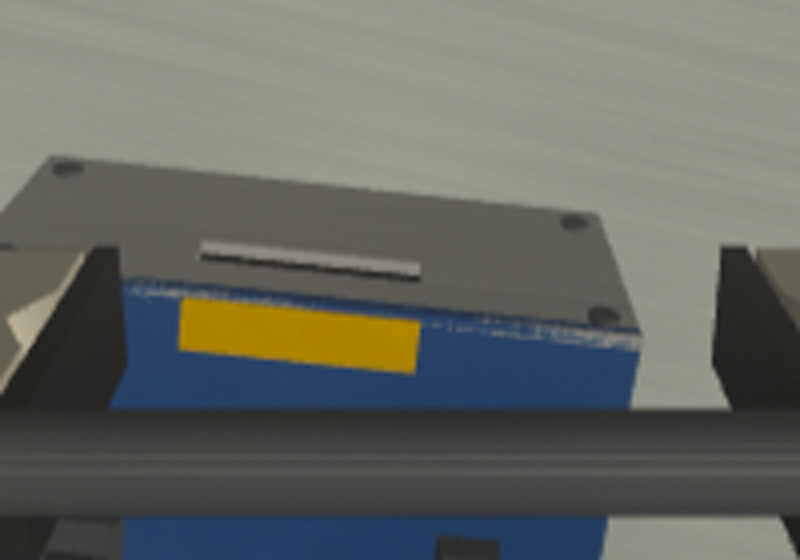

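View pics/w3.png

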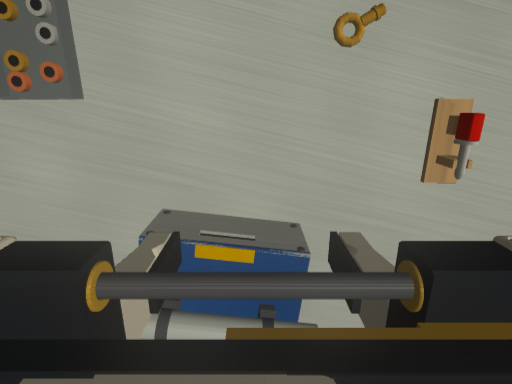

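```bash
python3 - <<'E'
from h import *
import pickle
s=pickle.load(open("w3.pkl","rb"));f=lambda x,y:(x/4+150,y/4+170)
BL=plane(s,*f(50,155),0);BR=plane(s,*f(597,212),0);print("bot",BL,BR,np.linalg.norm(BL-BR),np.degrees(np.arctan2(*(BR-BL)[[0,1]][::1])))
d=BL-BR;yaw=np.degrees(np.arctan2(-d[0],d[1]));print("yaw",yaw, "mid",(BL+BR)/2)
TR=plane(s,*f(638,330),.088);print("TR",TR)
a=plane(s,*f(200,243),.0555);b=plane(s,*f(421,262),.0555);print("slot lo",a,b,np.linalg.norm(a-b),(a+b)/2)
d=a-b;print("yaw",np.degrees(np.arctan2(-d[0],d[1])))
a=plane(s,*f(205,260),.0685);b=plane(s,*f(421,279),.0685);print("slot up",a,b,np.linalg.norm(a-b),(a+b)/2)
t=snapshot("top");g=lambda x,y:(x/4+140,y/4+80)
a=plane(t,*g(349,248),.088);b=plane(t,*g(627,217),.088);print("top cam edge",a,b,np.linalg.norm(a-b),(a+b)/2);d=a-b;print("yaw",np.degrees(np.arctan2(-d[0],d[1])))
print("slot centre two views",tri([ray(s,*f(310,252)),ray(t,*g(487,242))]))
# red grip in wrist views
for n in("w2","w3"):
    q=pickle.load(open(n+".pkl","rb"));im=q["img"];crop(im,400,80,500,240,4,f"pics/{n}p.png")
E
```

```text
bot [ 0.64951257 -0.09765341  0.        ] [0.62778817 0.09048952 0.        ] 0.18939300737324427 -6.58663286483408
yaw -173.4133671351659 mid [ 0.63865037 -0.00358195  0.        ]
TR [0.62610954 0.08866446 0.088     ]
slot lo [ 0.64329728 -0.03692816  0.0555    ] [0.63449542 0.0290551  0.0555    ] 0.0665677378698009 [ 0.63889635 -0.00393653  0.0555    ]
yaw -172.4018683644321
slot up [ 0.64191794 -0.03341319  0.0685    ] [0.63377844 0.02884833 0.0685    ] 0.06279131360645858 [ 0.63784819 -0.00228243  0.0685    ]
top cam edge [0.62666758 0.08667585 0.088     ] [ 0.64685961 -0.09680158  0.088     ] 0.18458517051605286 [ 0.6367636  -0.00506287  0.088     ]
yaw 6.280233757496831
slot centre two views (array([ 0.64058355, -0.00419199,  0.05169892]), [np.float64(2.133217093885776e-05), np.float64(2.1332170938853667e-05)])
```

View pics/w3p.png

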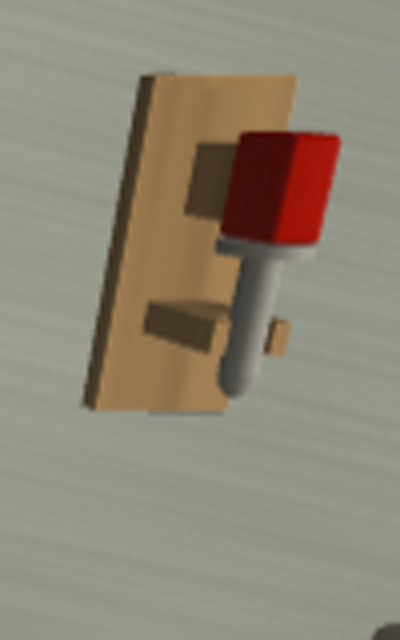

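View pics/w2c.png

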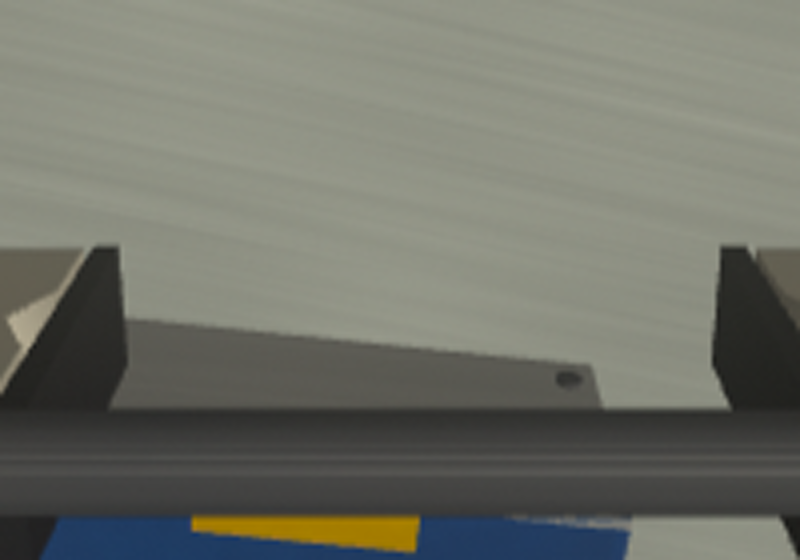

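The two slot and plate measurements agree: plate middle at about (0.6386, -0.0036), yaw about 6.5°, measured widths 189 mm and 66.6 mm against 190 and 66. Now the pin, from closer.

```bash
python3 -m creep '[[0.1,0.125,0,0,87],[0.2,0.25,0,0,87],[0.3,0.375,0,0,87],[0.4,0.5,0,0,87],[0.5,0.625,0,0,87],[0.5,0.75,0,0,87],[0.5,0.9,0,0,87],[0.5,1,0,0,87]]'
python3 -m creep '[[0.1,0.125,0,0,87],[0.2,0.25,0,0,87],[0.3,0.375,0,0,87],[0.4,0.5,0,0,87],[0.4,0.625,0,0,87],[0.4,0.75,0,0,87],[0.4,0.9,0,0,87],[0.4,1,0,0,87]]'
python3 - <<'E'
from h import *
s=snapshot("wrist")
import pickle;pickle.dump(s,open("w4.pkl","wb"));cv2.imwrite("pics/w4.png",s["img"]);print(s["xyz"])
E
python3 -m creep '[[0,0.125,0.1,0,87],[0,0.25,0.2,0,87],[0,0.4,0.3,0,87],[0,0.4,0.4,0,87],[0,0.4,0.5,0,87],[0,0.4,0.6,0,87],[0,0.4,0.6,0,87],[0,0.4,0.6,0,87]]'
python3 - <<'E'
from h import *
s=snapshot("wrist")
import pickle;pickle.dump(s,open("w5.pkl","wb"));cv2.imwrite("pics/w5.png",s["img"]);print(s["xyz"])
E
```

```text
clock: 6.45
tool_pos: [0.4899, 0.0986, 0.2271]
orientation: [180.0, 0.1, -167.0]
force: [-0.2, -0.3, 0.8]
opening: 0.0869
clock: 7.12
tool_pos: [0.4288, 0.1871, 0.2268]
orientation: [180.0, 0.0, -167.0]
force: [0.8, -0.4, -0.1]
opening: 0.0872
[0.34958123 0.16821556 0.38403463]
clock: 7.83
tool_pos: [0.4199, 0.2245, 0.1658]
orientation: [-179.9, -0.1, -167.0]
force: [0.3, -0.1, 1.1]
opening: 0.0871
[0.3409644  0.20594352 0.32322341]
```

View pics/w4.png

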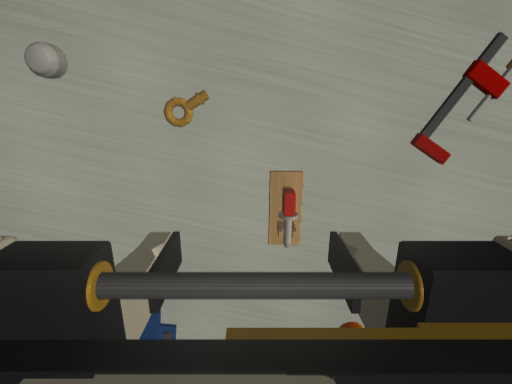

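View pics/w5.png

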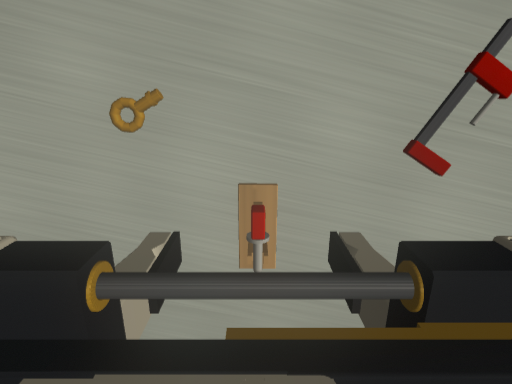

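```bash
python3 - <<'E'
from h import *
import pickle
S={n:pickle.load(open(n+".pkl","rb")) for n in("w4","w5")}
a=S["w4"]["img"][160:260,250:320];b=S["w5"]["img"][170:285,225:295]
a=cv2.resize(a,None,fx=5,fy=5,interpolation=3);b=cv2.resize(b,None,fx=5,fy=5,interpolation=3)
im=np.zeros((575,700,3),np.uint8);im[:a.shape[0],:350]=a;im[:,350:]=b;cv2.imwrite("pics/pp.png",im)
for n,s in S.items():
    h=cv2.cvtColor(s["img"],cv2.COLOR_BGR2HSV);m=(((h[...,0]<6)|(h[...,0]>174))&(h[...,1]>150)&(h[...,2]>50)).astype(np.uint8);m[:,350:]=0;m[:170]=0;m[245:]=0
    c=max(cv2.findContours(m,0,1)[0],key=cv2.contourArea);print(n,cv2.minAreaRect(c),cv2.boundingRect(c))
E
```

```text
w4 ((289.5, 202.0), (26.0, 11.0), 90.0) (284, 189, 12, 27)
w5 ((258.0, 221.5), (33.0, 12.0), 90.0) (252, 205, 13, 34)
```

View pics/pp.png

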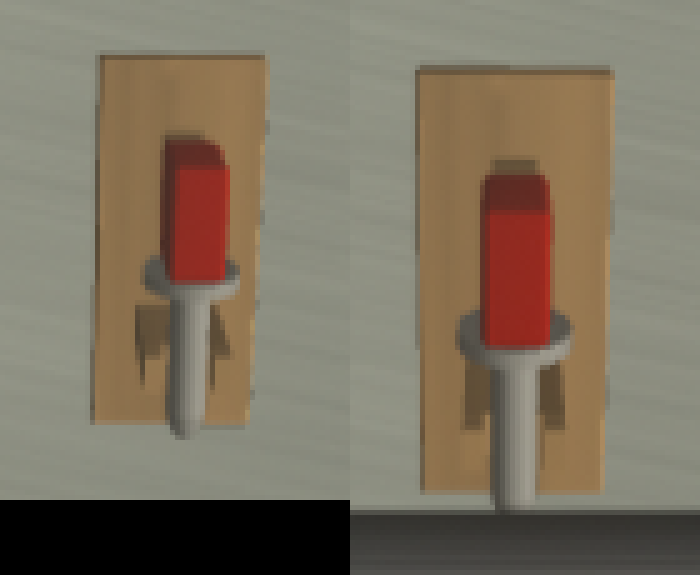

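```bash
python3 - <<'E'
from h import *
import pickle
a=pickle.load(open("w4.pkl","rb"));b=pickle.load(open("w5.pkl","rb"))
fa=lambda x,y:(x/5+250-.4,y/5+160-.4);fb=lambda x,y:((x-350)/5+225-.4,y/5+170-.4)
Pa=[(172,167),(229,165),(170,283),(226,283)];Pb=[(482,211),(550,211),(482,347),(549,346)]
T=[tri([ray(a,*fa(*p)),ray(b,*fb(*q))]) for p,q in zip(Pa,Pb)]
for t in T: print(t[0].round(4),np.round(t[1],4))
for n,s,f,P in(("w4",a,fa,Pa),("w5",b,fb,Pb)):
    g=np.array([plane(s,*f(*p),.052) for p in P]);c=g.mean(0);r=g[:2].mean(0);fr=g[2:].mean(0);d=fr-r
    print(n,c.round(4),"len",np.linalg.norm(d).round(4),"wid",np.linalg.norm(g[0]-g[1]).round(4),"yaw",np.degrees(np.arctan2(d[1],d[0])).round(2))
# cradle base yaw, z=.008
for s,f,P in((a,fa,[(100,56),(268,56),(92,424),(248,425)]),(b,fb,[(416,68),(612,71),(420,493),(602,493)])):
    g=np.array([plane(s,*f(*p),.008) for p in P]);d=g[2:].mean(0)-g[:2].mean(0)
    print("cradle",g.mean(0).round(4),np.linalg.norm(d).round(4),np.linalg.norm(g[0]-g[1]).round(4),np.degrees(np.arctan2(d[1],d[0])).round(2))
print(ctrl.get_obs()["tool_pos"],ctrl.get_obs()["orientation"])
E
```

```text
[0.4436 0.226  0.049 ] [0.0001 0.0001]
[0.4396 0.2386 0.0512] [0.0001 0.0001]
[0.4708 0.2322 0.0522] [0.0002 0.0002]
[0.4681 0.2455 0.0512] [0.0002 0.0002]
w4 [0.4553 0.2354 0.052 ] len 0.0293 wid 0.0133 yaw 13.9
w5 [0.455  0.2354 0.052 ] len 0.029 wid 0.0132 yaw 12.97
cradle [0.4768 0.2401 0.008 ] 0.1055 0.0434 12.75
cradle [0.4765 0.2401 0.008 ] 0.1056 0.043 12.75
[0.42028363 0.22486011 0.16652826] [-1.79972961e+02 -9.87311490e-03 -1.67027924e+02]
```

The grip centre is at (0.455, 0.2354), its top at z ≈ 0.051 (0.052 expected), yaw 13.0°, and the sizes check, so the tool yaw already matches. Next: descend and grasp.

```bash
python3 -m creep '[[-0.1,0.02,0.1,0,60],[-0.2,0.02,0.2,0,60],[-0.3,0.02,0.3,0,60],[-0.36,0.02,0.45,0,60],[-0.36,0.02,0.6,0,60],[-0.36,0.02,0.7,0,60],[-0.36,0.02,0.8,0,60],[-0.36,0.02,0.8,0,60]]'
python3 - <<'E'
from h import *
s=snapshot("wrist");cv2.imwrite("pics/w6.png",s["img"]);o=ctrl.get_obs();print(o["tool_pos"],o["orientation"])
p=np.array([.4551,.2354]);d=p-o["tool_pos"][:2];print(d@[-.974,-.225],d@[-.225,.974])
E
```

```text
clock: 8.55
tool_pos: [0.454, 0.2345, 0.0851]
orientation: [-179.9, -0.1, -167.0]
force: [-0.3, -0.9, -0.5]
opening: 0.06
[0.45441627 0.23486097 0.08615653] [-1.79953827e+02 -5.90301247e-02 -1.67008060e+02]
-0.0007872328844324204 0.0003711771237828939
```

View pics/w6.png

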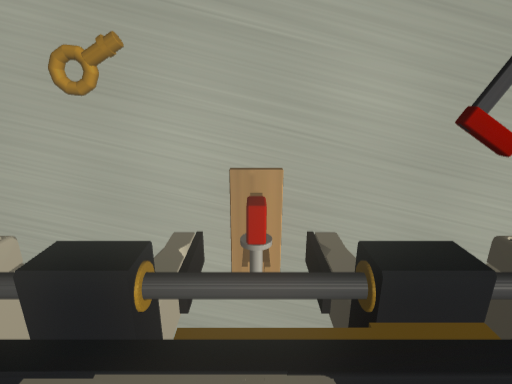

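The pin is centred between the fingers at (256,220), with the pads at 204 and 306. Descending 65 mm and closing.

```bash
python3 -m creep '[[-0.01,0,0.1,0,60],[-0.01,0,0.2,0,60],[-0.01,0,0.3,0,60],[-0.01,0,0.4,0,60],[-0.01,0,0.5,0,60],[-0.01,0,0.6,0,60],[-0.01,0,0.65,0,60],[-0.01,0,0.65,0,60]]'
python3 -m creep '[[0,0,0,0,40],[0,0,0,0,20],[0,0,0,0,5],[0,0,0,0,5],[0,0,0,0,5],[0,0,0,0,5],[0,0,0,0,5],[0,0,0,0,5]]'
python3 - <<'E'
from h import *
o=ctrl.get_obs();print(o["clock"],o["tool_pos"],o["orientation"],o["force"],o["opening"])
E
```

```text
clock: 9.27
tool_pos: [0.455, 0.2348, 0.02]
orientation: [-179.9, -0.1, -167.0]
force: [0.6, 0.3, -0.3]
opening: 0.0597
clock: 9.93
tool_pos: [0.4557, 0.2356, 0.0217]
orientation: [180.0, 0.0, -167.0]
force: [-0.5, 0.4, 1.7]
opening: 0.0136
9.9333 [0.45574974 0.23559444 0.02170535] [ 1.79987774e+02  1.43865067e-02 -1.67006843e+02] [-0.54632906  0.39219549  1.65732249] 0.01364967999330887
```

The grip is good: opening 13.6 mm on the 14 mm block. Lifting.

```bash
python3 -m creep '[[0,0,-0.1,0,5],[0,0,-0.2,0,5],[0,0,-0.3,0,5],[0,0,-0.4,0,5],[0,0,-0.5,0,5],[0,0,-0.6,0,5],[0,0,-0.7,0,5],[0,0,-0.7,0,5]]'
python3 - <<'E'
from h import *
s=snapshot("wrist");cv2.imwrite("pics/w7.png",s["img"]);o=ctrl.get_obs();print(o["clock"],o["tool_pos"],o["force"],o["opening"])
E
```

```text
clock: 10.6
tool_pos: [0.4567, 0.2364, 0.0941]
orientation: [179.9, 0.2, -167.0]
force: [0.6, 0.5, -2.1]
opening: 0.0139
10.65 [0.45627105 0.23616228 0.09293686] [ 0.26631864  0.63073579 -1.8712495 ] 0.013902175872474894
```

View pics/w7.png

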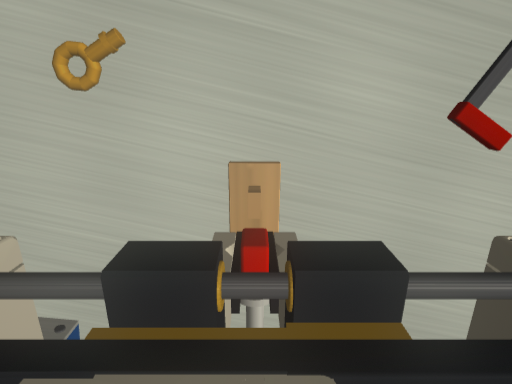

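```bash
python3 -m creep '[[0,-0.12,0,0,5],[0,-0.25,0,0,5],[-0.05,-0.4,0,0,5],[-0.1,-0.5,0,0,5],[-0.15,-0.6,0,0,5],[-0.15,-0.7,0,0,5],[-0.15,-0.8,0,0,5],[-0.15,-0.8,0,0,5]]'
python3 -m creep '[[0,-0.12,0,0,5],[0,-0.25,0,0,5],[-0.05,-0.4,0,0,5],[-0.1,-0.5,0,0,5],[-0.15,-0.6,0,0,5],[-0.15,-0.7,0,0,5],[-0.15,-0.8,0,0,5],[-0.15,-0.8,0,0,5]]'
python3 -m creep '[[0,-0.12,0,0.01,5],[0,-0.25,0,0.02,5],[0,-0.4,0,0.03,5],[0,-0.5,0,0.036,5],[0,-0.6,0,0.036,5],[0,-0.7,0,0.036,5],[0,-0.8,0,0.036,5],[0,-0.8,0,0.036,5]]'
python3 - <<'E'
from h import *
s=snapshot("wrist");cv2.imwrite("pics/w8.png",s["img"]);o=ctrl.get_obs();print(o["clock"],o["tool_pos"],o["orientation"],o["force"],o["opening"])
E
```

```text
clock: 11.32
tool_pos: [0.4882, 0.159, 0.0912]
orientation: [-180.0, -0.1, -167.1]
force: [0.2, 0.3, -1.2]
opening: 0.014
clock: 11.98
tool_pos: [0.5208, 0.0847, 0.0913]
orientation: [-180.0, -0.0, -167.1]
force: [-0.4, 0.7, -1.1]
opening: 0.0138
clock: 12.65
tool_pos: [0.5391, 0.0069, 0.0915]
orientation: [-180.0, -0.0, -173.5]
force: [0.3, -0.3, -1.0]
opening: 0.0138
12.7 [0.53903571 0.00754475 0.09150952] [-1.79999460e+02 -2.69072138e-03 -1.73540472e+02] [ 0.45104638  0.72412633 -0.77023058] 0.014192486478526046
```

View pics/w8.png

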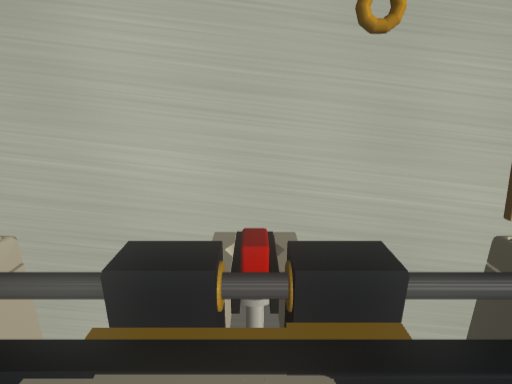

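The tip is estimated at slot frame x = -37 mm, y = +22 mm, with yaw matched to the box. I'll lower 48 mm to slot height and check.

```bash
python3 -m creep '[[0,0,0.1,0,5],[0,0,0.2,0,5],[0,0,0.3,0,5],[0,0,0.4,0,5],[0,0,0.48,0,5],[0,0,0.48,0,5],[0,0,0.48,0,5],[0,0,0.48,0,5]]'
python3 - <<'E'
from h import *
P=[];F=[]
for i in range(4):
    s=snapshot("wrist") if i<2 else snapshot("top"); o=ctrl.get_obs();P.append(o["tool_pos"]);F.append(o["force"])
print(np.array(P).round(4),np.mean(F,0),o["orientation"])
crop(s["img"],200,80,320,200,5,"pics/t2.png")
c=snapshot("scene");crop(c["img"],130,150,290,270,5,"pics/s2.png")
E
```

```text
clock: 13.37
tool_pos: [0.5391, 0.0086, 0.0436]
orientation: [-180.0, 0.0, -173.5]
force: [0.0, -0.1, -1.1]
opening: 0.0138
[[0.5393 0.0086 0.0439]
 [0.5393 0.0086 0.044 ]
 [0.5393 0.0085 0.0441]
 [0.5393 0.0086 0.0441]] [-0.08781935 -0.39291454 -0.99515069] [ 1.79986348e+02  6.04748905e-02 -1.73478858e+02]
```

View pics/t2.png

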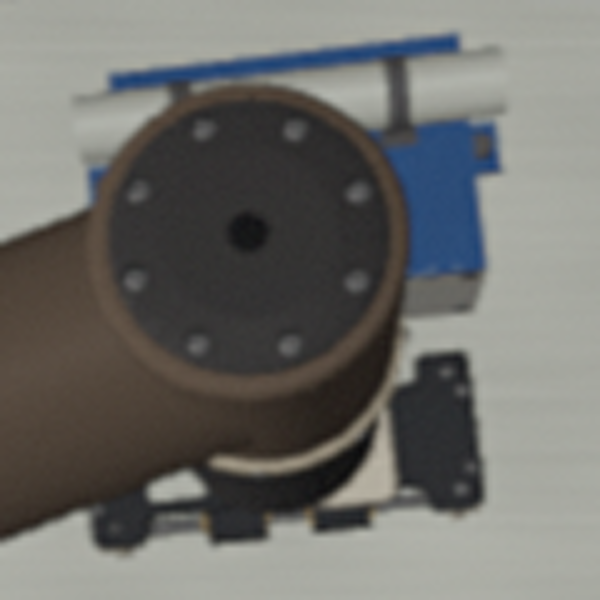

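View pics/s2.png

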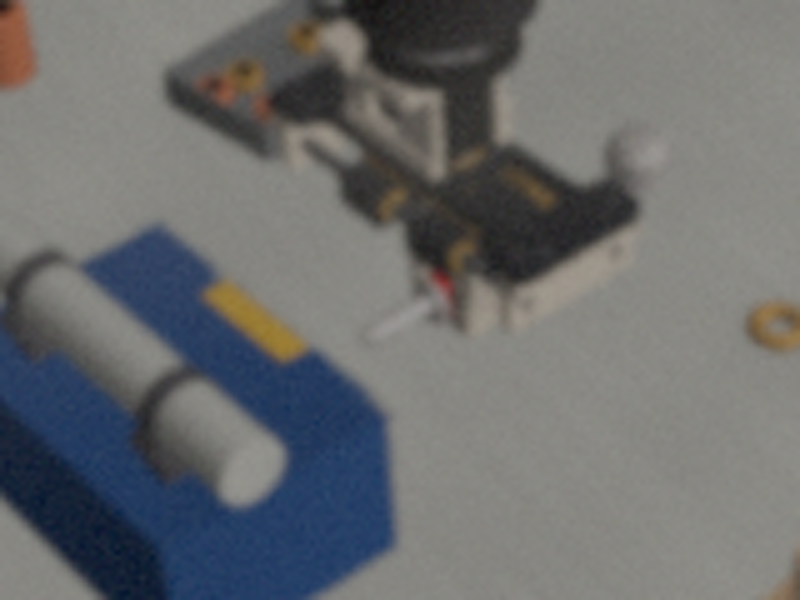

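```bash
python3 - <<'E'
from h import *
c=snapshot("scene")
n=np.array([.9936,.1132,0]);m=np.array([-.1132,.9936,0])
g=np.array([.5393,.0086,.062]);t=g+.061*n
q=plane(c,367/5+130,338/5+150,.062);print("tip pred",t,"seen",q)
# hold against slot mark in the same picture: yellow front corners at z=.088
S=np.array([.6386,-.0036,.088])
for y in(-.033,.033): print([5*(a-b) for a,b in zip(proj(c,S+y*m),(130,150))])
print([5*(a-b) for a,b in zip(proj(c,t),(130,150))])
E
```

```text
tip pred [0.5999096 0.0155052 0.062    ] seen [0.5959627  0.01498839 0.062     ]
[np.float64(228.8107912574408), np.float64(280.1216736948774)]
[np.float64(310.1711578600499), np.float64(345.6734755567413)]
[np.float64(360.786040464788), np.float64(341.72252838124194)]
```

The scene view agrees: the tip is seen within 4 mm of prediction, under one pixel, and the mark corners match. Advancing to just short of the plate, then through.

```bash
python3 -m creep '[[-0.05,0,0,0,5],[-0.1,0,0,0,5],[-0.15,0,0,0,5],[-0.2,0,0,0,5],[-0.25,0,0,0,5],[-0.3,0,0,0,5],[-0.3,0,0,0,5],[-0.3,0,0,0,5]]'
python3 -m creep '[[-0.02,0,0,0,5],[-0.04,0,0,0,5],[-0.06,0,0,0,5],[-0.08,0,0,0,5],[-0.09,0,0,0,5],[-0.1,0,0,0,5],[-0.1,0,0,0,5],[-0.1,0,0,0,5]]'
python3 -m creep '[[-0.01,0,0,0,5],[-0.02,0,0,0,5],[-0.03,0,0,0,5],[-0.04,0,0,0,5],[-0.05,0,0,0,5],[-0.05,0,0,0,5],[-0.05,0,0,0,5],[-0.05,0,0,0,5]]'
```

```text
clock: 14.33
tool_pos: [0.5688, 0.0118, 0.0433]
orientation: [-180.0, -0.0, -173.5]
force: [-0.4, 0.3, -1.4]
opening: 0.0138
clock: 15.0
tool_pos: [0.5786, 0.013, 0.0435]
orientation: [180.0, -0.0, -173.5]
force: [-0.7, 0.4, -1.8]
opening: 0.0136
clock: 15.67
tool_pos: [0.5835, 0.0135, 0.0435]
orientation: [-180.0, -0.0, -173.5]
force: [-0.3, 0.2, -0.6]
opening: 0.0139
```

```bash
python3 - <<'E'
from h import *
import sys
for i in range(3):
    c=snapshot("scene");o=ctrl.get_obs();print(o["clock"],o["tool_pos"].round(4),o["force"].round(2),o["moment"].round(3))
crop(c["img"],130,150,290,270,5,"pics/s3.png")
E
```

```text
15.7167 [0.5835 0.0135 0.0435] [ 0.42 -0.45 -1.63] [ 0.003 -0.051 -0.021]
15.7667 [0.5835 0.0135 0.0435] [ 0.04 -1.31 -0.72] [-0.031  0.011  0.003]
15.8167 [0.5835 0.0135 0.0436] [ 0.13 -0.09 -1.52] [-0.002  0.004  0.003]
```

View pics/s3.png

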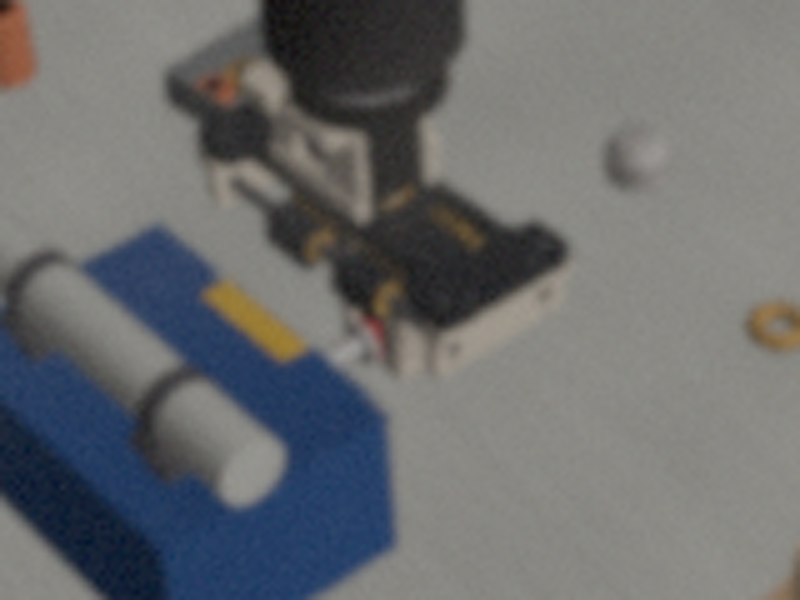

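No contact force, and the tip is estimated 8 mm past the plate face at y = +23. Advancing slowly towards the bar.

```bash
python3 -m creep '[[-0.01,0,0,0,5],[-0.02,0,0,0,5],[-0.03,0,0,0,5],[-0.04,0,0,0,5],[-0.05,0,0,0,5],[-0.06,0,0,0,5],[-0.06,0,0,0,5],[-0.06,0,0,0,5]]'
python3 -m creep '[[-0.005,0,0,0,5],[-0.01,0,0,0,5],[-0.015,0,0,0,5],[-0.02,0,0,0,5],[-0.025,0,0,0,5],[-0.03,0,0,0,5],[-0.03,0,0,0,5],[-0.03,0,0,0,5]]'
python3 -m creep '[[-0.002,0,0,0,5],[-0.004,0,0,0,5],[-0.006,0,0,0,5],[-0.008,0,0,0,5],[-0.01,0,0,0,5],[-0.01,0,0,0,5],[-0.01,0,0,0,5],[-0.01,0,0,0,5]]'
```

```text
clock: 16.48
tool_pos: [0.5896, 0.0142, 0.0435]
orientation: [180.0, -0.0, -173.5]
force: [-0.7, -0.2, -0.8]
opening: 0.0136
clock: 17.15
tool_pos: [0.5926, 0.0145, 0.0436]
orientation: [180.0, -0.0, -173.5]
force: [0.4, -0.2, -1.5]
opening: 0.0139
clock: 17.82
tool_pos: [0.5936, 0.0147, 0.0436]
orientation: [180.0, 0.0, -173.5]
force: [-0.3, 0.4, -1.0]
opening: 0.014
```

```bash
python3 -m creep '[[-0.002,0,0,0,5],[-0.004,0,0,0,5],[-0.006,0,0,0,5],[-0.008,0,0,0,5],[-0.01,0,0,0,5],[-0.01,0,0,0,5],[-0.01,0,0,0,5],[-0.01,0,0,0,5]]'
python3 -m creep '[[-0.002,0,0,0,5],[-0.004,0,0,0,5],[-0.006,0,0,0,5],[-0.008,0,0,0,5],[-0.01,0,0,0,5],[-0.01,0,0,0,5],[-0.01,0,0,0,5],[-0.01,0,0,0,5]]'
```

```text
clock: 18.48
tool_pos: [0.5945, 0.0148, 0.0436]
orientation: [180.0, 0.0, -173.5]
force: [1.3, -0.1, -0.9]
opening: 0.0139
clock: 19.15
tool_pos: [0.5949, 0.0147, 0.0434]
orientation: [-180.0, -0.1, -173.5]
force: [-4.0, 0.1, -0.3]
opening: 0.0136
```

Contact with the bar at an estimated x ≈ 20 mm, with -4 N, as expected. Sliding towards -y with that light pressure.

```bash
python3 -m creep '[[0,-0.005,0,0,5],[0,-0.01,0,0,5],[0,-0.015,0,0,5],[0,-0.02,0,0,5],[0,-0.025,0,0,5],[0,-0.03,0,0,5],[0,-0.03,0,0,5],[0,-0.03,0,0,5]]'
python3 -m creep '[[0,-0.005,0,0,5],[0,-0.01,0,0,5],[0,-0.015,0,0,5],[0,-0.02,0,0,5],[0,-0.025,0,0,5],[0,-0.03,0,0,5],[0,-0.03,0,0,5],[0,-0.03,0,0,5]]'
```

```text
clock: 19.82
tool_pos: [0.5953, 0.0119, 0.0432]
orientation: [180.0, -0.1, -173.5]
force: [-5.5, 1.9, -1.1]
opening: 0.0138
clock: 20.48
tool_pos: [0.5957, 0.0089, 0.0433]
orientation: [-180.0, -0.1, -173.5]
force: [-5.2, 1.6, -1.8]
opening: 0.014
```

```bash
python3 -m creep '[[0,-0.005,0,0,5],[0,-0.01,0,0,5],[0,-0.015,0,0,5],[0,-0.02,0,0,5],[0,-0.025,0,0,5],[0,-0.03,0,0,5],[0,-0.03,0,0,5],[0,-0.03,0,0,5]]'
python3 -m creep '[[0,-0.005,0,0,5],[0,-0.01,0,0,5],[0,-0.015,0,0,5],[0,-0.02,0,0,5],[0,-0.025,0,0,5],[0,-0.03,0,0,5],[0,-0.03,0,0,5],[0,-0.03,0,0,5]]'
```

```text
clock: 21.15
tool_pos: [0.596, 0.006, 0.0433]
orientation: [180.0, -0.1, -173.5]
force: [-5.3, 2.9, -0.9]
opening: 0.0136
clock: 21.82
tool_pos: [0.5963, 0.003, 0.0433]
orientation: [180.0, -0.1, -173.5]
force: [-5.9, 1.3, -0.9]
opening: 0.0136
```

```bash
python3 -m creep '[[0,-0.005,0,0,5],[0,-0.01,0,0,5],[0,-0.015,0,0,5],[0,-0.02,0,0,5],[0,-0.025,0,0,5],[0,-0.03,0,0,5],[0,-0.03,0,0,5],[0,-0.03,0,0,5]]'
python3 -m creep '[[0,-0.005,0,0,5],[0,-0.01,0,0,5],[0,-0.015,0,0,5],[0,-0.02,0,0,5],[0,-0.025,0,0,5],[0,-0.03,0,0,5],[0,-0.03,0,0,5],[0,-0.03,0,0,5]]'
```

```text
clock: 22.48
tool_pos: [0.5967, -0.0001, 0.0433]
orientation: [-180.0, -0.1, -173.5]
force: [-5.2, 1.8, -1.8]
opening: 0.0139
clock: 23.15
tool_pos: [0.597, -0.003, 0.0433]
orientation: [180.0, -0.1, -173.5]
force: [-4.2, 2.2, -1.3]
opening: 0.0138
```

```bash
python3 -m creep '[[0,-0.005,0,0,5],[0,-0.01,0,0,5],[0,-0.015,0,0,5],[0,-0.02,0,0,5],[0,-0.025,0,0,5],[0,-0.03,0,0,5],[0,-0.03,0,0,5],[0,-0.03,0,0,5]]'
python3 -m creep '[[0,-0.005,0,0,5],[0,-0.01,0,0,5],[0,-0.015,0,0,5],[0,-0.02,0,0,5],[0,-0.025,0,0,5],[0,-0.03,0,0,5],[0,-0.03,0,0,5],[0,-0.03,0,0,5]]'
```

```text
clock: 23.82
tool_pos: [0.5988, -0.0063, 0.0439]
orientation: [-180.0, 0.1, -173.5]
force: [-1.0, -2.3, -1.2]
opening: 0.0136
clock: 24.48
tool_pos: [0.5983, -0.009, 0.0436]
orientation: [180.0, 0.0, -173.5]
force: [0.2, -0.1, -0.6]
opening: 0.0141
```

The push-back vanished (x force ≈ 0) and the tool jumped about 1.5 mm forward between tool y = -3 and -6 mm, so the tip is over the hole. A gentle advance to check.

```bash
python3 -m creep '[[-0.003,0,0,0,5],[-0.006,0,0,0,5],[-0.009,0,0,0,5],[-0.012,0,0,0,5],[-0.015,0,0,0,5],[-0.02,0,0,0,5],[-0.02,0,0,0,5],[-0.02,0,0,0,5]]'
python3 -m creep '[[-0.003,0,0,0,5],[-0.006,0,0,0,5],[-0.009,0,0,0,5],[-0.012,0,0,0,5],[-0.015,0,0,0,5],[-0.02,0,0,0,5],[-0.02,0,0,0,5],[-0.02,0,0,0,5]]'
```

```text
clock: 25.15
tool_pos: [0.6003, -0.0088, 0.0435]
orientation: [180.0, -0.0, -173.5]
force: [0.3, 0.3, -0.6]
opening: 0.014
clock: 25.82
tool_pos: [0.6022, -0.0085, 0.0435]
orientation: [180.0, -0.0, -173.5]
force: [0.8, -0.3, -1.4]
opening: 0.0141
```

```bash
python3 -m creep '[[-0.003,0,0,0,5],[-0.006,0,0,0,5],[-0.009,0,0,0,5],[-0.012,0,0,0,5],[-0.015,0,0,0,5],[-0.02,0,0,0,5],[-0.02,0,0,0,5],[-0.02,0,0,0,5]]'
python3 -m creep '[[-0.003,0,0,0,5],[-0.006,0,0,0,5],[-0.009,0,0,0,5],[-0.012,0,0,0,5],[-0.015,0,0,0,5],[-0.02,0,0,0,5],[-0.02,0,0,0,5],[-0.02,0,0,0,5]]'
```

```text
clock: 26.48
tool_pos: [0.6042, -0.0083, 0.0435]
orientation: [-180.0, -0.0, -173.5]
force: [-0.7, -1.1, -1.2]
opening: 0.014
clock: 27.15
tool_pos: [0.6062, -0.0081, 0.0435]
orientation: [-180.0, -0.0, -173.5]
force: [-0.5, -2.2, -1.4]
opening: 0.0138
```

A -2 N side force suggests the nose is rubbing the hole's left edge. Easing 1 mm to -y while advancing.

```bash
python3 -m creep '[[0,-0.005,0,0,5],[0,-0.01,0,0,5],[-0.005,-0.01,0,0,5],[-0.01,-0.01,0,0,5],[-0.015,-0.01,0,0,5],[-0.02,-0.01,0,0,5],[-0.02,-0.01,0,0,5],[-0.02,-0.01,0,0,5]]'
python3 -m creep '[[-0.005,0,0,0,5],[-0.01,0,0,0,5],[-0.015,0,0,0,5],[-0.02,0,0,0,5],[-0.025,0,0,0,5],[-0.03,0,0,0,5],[-0.03,0,0,0,5],[-0.03,0,0,0,5]]'
```

```text
clock: 27.82
tool_pos: [0.6084, -0.0088, 0.0436]
orientation: [180.0, 0.0, -173.5]
force: [-0.5, 0.4, -1.3]
opening: 0.0138
clock: 28.48
tool_pos: [0.6113, -0.0085, 0.0435]
orientation: [180.0, -0.0, -173.5]
force: [0.7, 0.2, -1.3]
opening: 0.0136
```

Free. Continuing to about 1.5 mm short of home.

```bash
python3 -m creep '[[-0.005,0,0,0,5],[-0.01,0,0,0,5],[-0.015,0,0,0,5],[-0.02,0,0,0,5],[-0.025,0,0,0,5],[-0.03,0,0,0,5],[-0.03,0,0,0,5],[-0.03,0,0,0,5]]'
python3 -m creep '[[-0.005,0,0,0,5],[-0.01,0,0,0,5],[-0.015,0,0,0,5],[-0.02,0,0,0,5],[-0.025,0,0,0,5],[-0.03,0,0,0,5],[-0.03,0,0,0,5],[-0.03,0,0,0,5]]'
python3 - <<'E'
from h import *
c=snapshot("scene");o=ctrl.get_obs();print(o["tool_pos"],o["force"])
crop(c["img"],130,150,290,270,5,"pics/s4.png")
E
```

```text
clock: 29.15
tool_pos: [0.6142, -0.0082, 0.0435]
orientation: [-180.0, -0.0, -173.5]
force: [0.0, 0.2, -0.5]
opening: 0.0139
clock: 29.82
tool_pos: [0.6173, -0.0078, 0.0436]
orientation: [180.0, 0.0, -173.5]
force: [-0.3, 0.5, -1.0]
opening: 0.0137
[ 0.61722338 -0.00778995  0.04353206] [ 0.5758375  -0.23470244 -1.48401693]
```

View pics/s4.png

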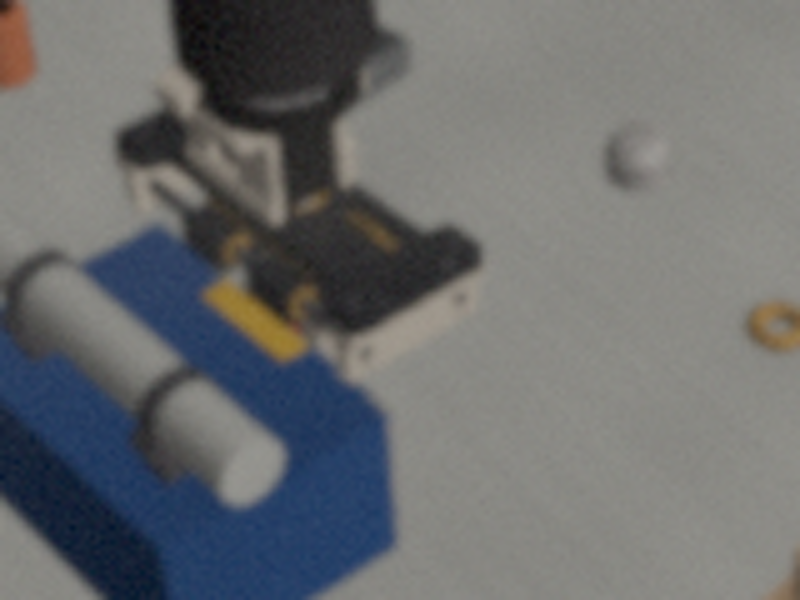

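The gripper stands clear in front of the box and the pin is about 2 mm from home. Final slow steps until the flange touches.

```bash
python3 -m creep '[[-0.003,0,0,0,5],[-0.006,0,0,0,5],[-0.009,0,0,0,5],[-0.012,0,0,0,5],[-0.015,0,0,0,5],[-0.015,0,0,0,5],[-0.015,0,0,0,5],[-0.015,0,0,0,5]]'
python3 -m creep '[[-0.002,0,0,0,5],[-0.004,0,0,0,5],[-0.006,0,0,0,5],[-0.008,0,0,0,5],[-0.01,0,0,0,5],[-0.01,0,0,0,5],[-0.01,0,0,0,5],[-0.01,0,0,0,5]]'
```

```text
clock: 30.53
tool_pos: [0.6187, -0.0076, 0.0436]
orientation: [-180.0, 0.0, -173.5]
force: [-0.2, 0.7, -0.8]
opening: 0.0141
clock: 31.2
tool_pos: [0.6194, -0.0076, 0.0435]
orientation: [-180.0, -0.0, -173.5]
force: [-2.7, 0.0, -0.5]
opening: 0.0138
```

The flange touches at tool x = 0.6194, as predicted (0.6196), with 2.7 N. A small seating nudge, then open the fingers slowly.

```bash
python3 -m creep '[[-0.002,0,0,0,5],[-0.004,0,0,0,5],[-0.004,0,0,0,5],[-0.004,0,0,0,5],[-0.004,0,0,0,5],[-0.004,0,0,0,5],[-0.004,0,0,0,5],[-0.004,0,0,0,5]]'
python3 -m creep '[[0,0,0,0,16],[0,0,0,0,18],[0,0,0,0,22],[0,0,0,0,26],[0,0,0,0,30],[0,0,0,0,35],[0,0,0,0,40],[0,0,0,0,40]]'
python3 - <<'E'
from h import *
c=snapshot("wrist");o=ctrl.get_obs();print(o["tool_pos"],o["force"])
crop(c["img"],130,200,380,350,3,"pics/w9.png")
E
```

```text
clock: 31.87
tool_pos: [0.6194, -0.0076, 0.0434]
orientation: [-180.0, -0.1, -173.5]
force: [-5.4, 0.3, 1.2]
opening: 0.0139
clock: 32.53
tool_pos: [0.6202, -0.0075, 0.0436]
orientation: [-180.0, 0.0, -173.5]
force: [-0.3, -0.3, -0.1]
opening: 0.0392
[ 0.62013406 -0.00746392  0.04353567] [-0.44174314 -0.92860619 -0.32809805]
```

View pics/w9.png

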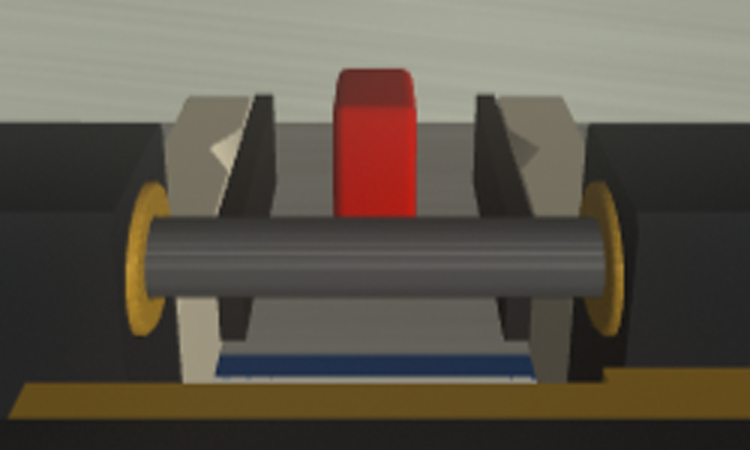

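The grip stands free at crop (375,145), with a gap to both pads. Lifting straight up, then checking the seat.

```bash
python3 -m creep '[[0,0,-0.1,0,40],[0,0,-0.2,0,40],[0,0,-0.35,0,40],[0,0,-0.5,0,40],[0,0,-0.65,0,40],[0,0,-0.8,0,40],[0,0,-0.9,0,40],[0,0,-1,0,40]]'
python3 -m creep '[[0.1,0,-0.1,0,40],[0.2,0,-0.2,0,40],[0.3,0,-0.35,0,40],[0.4,0,-0.5,0,40],[0.5,0,-0.65,0,40],[0.5,0,-0.8,0,40],[0.5,0,-0.8,0,40],[0.5,0,-0.8,0,40]]'
python3 - <<'E'
from h import *
c=snapshot("wrist");o=ctrl.get_obs();print(o["clock"],o["tool_pos"],o["force"])
import pickle;pickle.dump(c,open("w10.pkl","wb"))
cv2.imwrite("pics/w10.png",c["img"]);crop(c["img"],160,150,360,290,4,"pics/w10c.png")
s=snapshot("scene");crop(s["img"],130,150,290,270,5,"pics/s5.png")
E
```

```text
clock: 33.25
tool_pos: [0.6204, -0.0074, 0.1455]
orientation: [180.0, 0.1, -173.5]
force: [0.1, -0.5, 0.3]
opening: 0.04
clock: 33.92
tool_pos: [0.57, -0.0131, 0.2248]
orientation: [180.0, 0.1, -173.5]
force: [0.3, 0.2, -0.7]
opening: 0.04
33.9667 [ 0.56967809 -0.01316781  0.22373302] [ 0.40007375 -0.21075113 -0.76808918]
```

View pics/w10c.png

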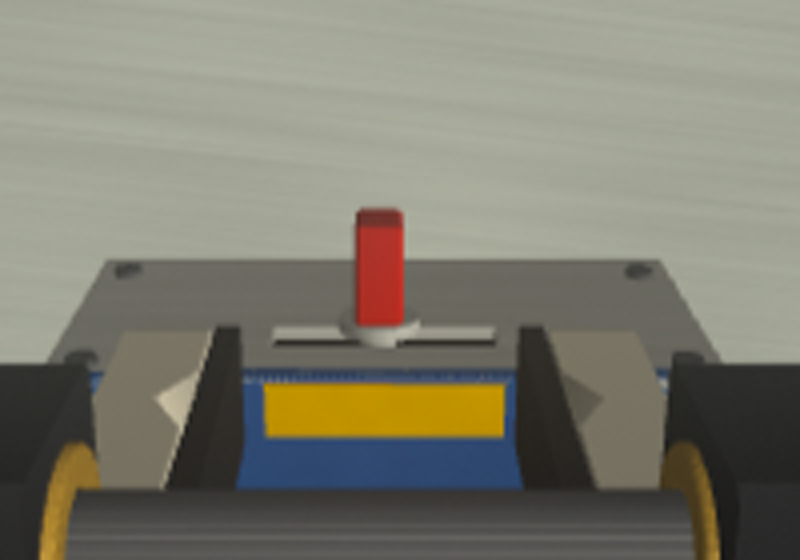

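View pics/s5.png

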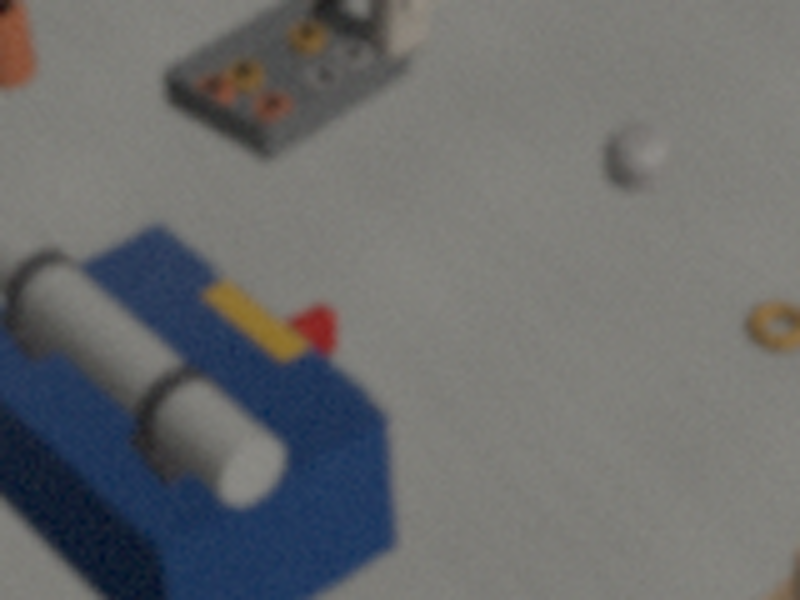

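The grip is at (380,275) in the crop, with the flange against the plate around the slot. Now checking seat depth and tilt numerically.

```bash
python3 - <<'E'
from h import *
import pickle
s=pickle.load(open("w10.pkl","rb"));f=lambda x,y:(x/4+160-.4,y/4+150-.4)
S=np.array([.6386,-.0036,0]);n=np.array([.9936,.1132,0]);m=np.array([-.1132,.9936,0])
c=snapshot("wrist");print("pixel change since:",np.abs(c["img"][180:240,240:270].astype(int)-s["img"][180:240,240:270]).mean())
for z in(.070,.072,.074):
    F=plane(s,*f(380,326),z);B=plane(s,*f(380,226),z);print(z,"front",((F-S)@n).round(4),((F-S)@m).round(4),"rear",((B-S)@n).round(4),"len",np.linalg.norm(F-B).round(4))
# plate bottom corners cross-check in this view
a=plane(s,*f(108,260),0);b=plane(s,*f(658,260),0);print("plate mid",(a+b)/2,((a+b)/2-S)@n)
# predicted pixel of home grip top edges, level at z=.0725
for x in(-.004,-.034):
    u=proj(s,S+n*x+m*((F-S)@m)+[0,0,.0725]);print(x,(u[0]-160+.4)*4,(u[1]-150+.4)*4)
E
```

```text
pixel change since: 6.236111111111111
0.07 front -0.0073 -0.0017 rear -0.0377 len 0.0304
0.072 front -0.0082 -0.0017 rear -0.0384 len 0.0302
0.074 front -0.0092 -0.0017 rear -0.0391 len 0.03
plate mid [ 0.63877819 -0.00409508  0.        ] 0.00012100524943646668
-0.004 379.9800513903813 340.36477125245915
-0.034 380.04584404733475 241.59788816904765
```

```bash
python3 -m creep '[[0,0.05,0,0,40],[0,0.1,0,0,40],[0,0.15,0,0,40],[0,0.2,0,0,40],[0,0.3,0,0,40],[0,0.3,0.1,0,40],[0,0.3,0.2,0,40],[0,0.3,0.2,0,40]]'
python3 -m creep '[[0.05,-0.1,0,0,40],[0.05,-0.2,0,0,40],[0.05,-0.3,0,0,40],[0.05,-0.3,0,0,40],[0.05,-0.3,0,0,40],[0.05,-0.3,0,0,40],[0.05,-0.3,0,0,40],[0.05,-0.3,0,0,40]]'
python3 - <<'E'
from h import *
import pickle
S=[snapshot("wrist") for i in range(3)]
print([np.abs(S[0]["img"].astype(int)-x["img"]).mean() for x in S[1:]])
s=S[2];pickle.dump(s,open("w11.pkl","wb"));print(ctrl.get_obs()["tool_pos"],s["xyz"])
crop(np.mean([x["img"] for x in S],0).astype(np.uint8),200,170,320,260,6,"pics/w11c.png")
E
```

```text
clock: 34.73
tool_pos: [0.5655, 0.0168, 0.2008]
orientation: [-180.0, -0.2, -173.5]
force: [-0.2, 0.0, 0.2]
opening: 0.0401
clock: 35.4
tool_pos: [0.5655, -0.0136, 0.2036]
orientation: [180.0, 0.0, -173.5]
force: [-0.2, -1.0, -0.3]
opening: 0.04
[np.float64(0.4621395534939236), np.float64(0.510650634765625)]
[ 0.56547868 -0.01352918  0.20358495] [ 0.48482239 -0.02323664  0.36086466]
```

View pics/w11c.png

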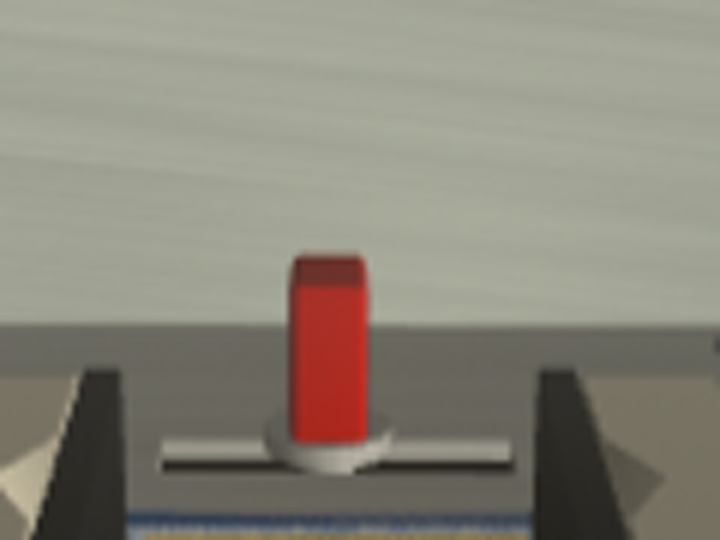

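```bash
python3 - <<'E'
from h import *
import pickle
from scipy.optimize import least_squares
s=pickle.load(open("w11.pkl","rb"))
S=np.array([.6386,-.0036,0]);n=np.array([.9936,.1132,0]);m=np.array([-.1132,.9936,0])
row=lambda x,z,y=0:proj(s,S+x*n+y*m+[0,0,z])[1]
px=lambda r:r/6+170-.42
print("plate bottom",row(0,0),px(325)," slot low",row(0,.0555),px(441)," slot up",row(0,.0685),px(472))
off=np.mean([row(0,0)-px(325),row(0,.0555)-px(441)]);print("off",off)
P=np.array([[-15,-12],[-15,12],[15,12],[19,12]])/1e3;M=np.array([257,287,442,473])
def pr(q,P):  # q: axis point at pin x=19 (flange front): X,Z; th nose-up
    X,Z,t=q;u=P[:,0]-.019
    return [row(X+a*np.cos(t)-b*np.sin(t),Z+a*np.sin(t)+b*np.cos(t)) for a,b in zip(u,P[:,1])]
for k in(4,3):
    r=least_squares(lambda q:np.array(pr(q,P[:k]))-off-px(M[:k]),[0,.061,.05],x_scale=[.001,.001,.05])
    X,Z,t=r.x;print(k,"flange X %.1f mm Z %.1f tilt %.3f"%(X*1e3,Z*1e3,t),"tip x %.1f z %.1f"%((X+.042*np.cos(t))*1e3,(Z+.042*np.sin(t)-.062)*1e3),r.fun.round(2))
for q in([0,.0605,0],[-.0013,.0605,.11],[-.003,.0605,.11]): print(q,((np.array(pr(q,P))-off-170+.42)*6).round(0))
E
```

```text
plate bottom 223.9519060822829 223.74666666666667  slot low 243.3733551467842 243.08  slot up 248.83532227689565 248.2466666666667
off 0.24929728120021366
4 flange X 0.9 mm Z 56.0 tilt 0.149 tip x 42.5 z 0.3 [ 0.01 -0.11  0.88 -0.77]
3 flange X 5.1 mm Z 45.5 tilt 0.135 tip x 46.7 z -10.9 [0. 0. 0.]
[0, 0.0605, 0] [260. 310. 465. 485.]
[-0.0013, 0.0605, 0.11] [254. 288. 450. 471.]
[-0.003, 0.0605, 0.11] [245. 279. 442. 463.]
```

The rows fit a pin with the flange's lower rim on the plate and a tilt of about 0.11 to 0.15 rad: expected rows are 254/288/450/471, seen 257/287/442/473. That puts the tip about 40 mm in. The cap and banjo are at the same pixels as before. Three frames 0.1 s apart show no motion, so I'm handing in.

```bash
python3 - <<'E'
from plant import workorder,ctrl
print(ctrl.get_obs()["force"]);print(workorder.close_job())
E
```

```text
[ 0.40027254 -0.55538117 -0.36292535]
the job is handed in; nothing more can be done
None
```

The pin is in the bar's hole with its flange against the plate, it is released, and I handed the job in at about 36 s of the 72 s. No verdict was reported.

**What I did:** I lifted the pin from its cradle and put its nose through the slot about 23 mm left of centre. I slid it along the bar, with the wrist reading about 4–6 N, until the push-back vanished about 18–21 mm further along. I then pushed it home (flange contact at tool x = 0.6194, predicted 0.6196), opened the fingers and withdrew upwards. The largest push-back in any reading was about 6 N.

**Last checks:**
- **Release and rest:** the fingers are clear, the wrist force is near zero, and the pin did not move between three frames.
- **Bystanders:** the cap and banjo are at the same pixels as before. I did not re-check the other fittings, but the arm never came near them at low height.
- **Tilt:** after release the pin sagged by about 0.11–0.15 rad, against a limit of 0.2.
- **Seat depth:** I estimate the tip about 40 mm past the plate, against the required 39. This is the least certain check, good to about 1 mm:
  - A first single-edge reading, assuming a level pin, put the grip about 3–4 mm too far out.
  - The fits allowing for tilt disagreed by up to 1.3 pixels on single edges. One that used only three edges gave an impossible depth, so I discarded it.

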